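# Drop a reject into the lever-lid scrap bin

### The arm

A 7-joint arm with a two-finger parallel gripper is mounted at the origin on a cart in front of the work surface, level with it; the furniture and walls round the work are solid. World frame = base frame: x ahead of the robot, y to its left, z up, the work surface at z = 0. Lengths are in m, angles in rad, forces in N, time in s.
With the tool pointing down it reaches from about 0.425 to 0.875 m from the base axis. Payload 9.9 kg.
Tool frame: the origin (TCP) lies where the fingers leave the gripper's body, on its centre line; the fingertips stand 73 mm ahead of it and the grasp point (between the pads) lies 54 mm ahead of it (r.hold_point_z is the distance from the TCP to the grasp point, in m); z points along the fingers, y is the line along which they close (so a half turn about z gives the same grasp; the last joint's range is limited). The gripper opens to 85 mm and grips with 20 to 120 N. Pads are 22 mm wide; open, the fingers measure 114 mm over their backs; the gripper's body (76 mm by 85 mm) begins 54 mm behind the grasp point. The pads swing forward as they close: fully open they stand 13 mm farther back than shut.
Start: joints at [-1.356, 0.576, 0.025, 1.437, -0.015, 1.129, -0.057], TCP at [0.199, 0.645, 0.304] pointing down, gripper open.
Joint ranges: [-2.76, 2.76], [-0.34, 2.15], [-1.52, 1.57], [0.19, 2.46], [-1.09, 4.23], [0.17, 1.99], [-2.82, 2.82]. Speed limits (rad/s): [2.22, 2.22, 3.01, 3.01, 3.14, 3.14, 3.14].

### API

Orientations are given as a unit quaternion [x, y, z, w].
In Python, from bench import monitor, camera, camera_info, r, spot_in, silhouettes gives the robot as it stands. The module is installed in compiled form; this text tells all that it offers.
- The arm moves only by the tool apply_moves, never from a script. Its argument "rows" is a list of rows, each a list of 5 numbers: the opening, from 0 (shut) to 1 (fully open), then the shift along the world's x, y, z in cm, then the turn about the world's z in rad. In form: [[hand, tx, ty, tz, spin], ...]. A call has 1 to 20 rows; each row shifts and turns the commanded pose from where the row before left it; what a row does not reach is not made up. A row lasts 1/10 s, in which the tool goes at most 50 mm and 8.59 degrees, less where a joint would pass 70% of its speed; a pose out of reach is approached as far as the arm can. A call with a gripper value outside its range is refused whole. The fingers move at their own pace and stop on an object; "force" is the grip in N (left out, the last holds). Time passes only in rows, so rows that do not move let the fingers close. It gives the time, the measured TCP pose, the force, the opening and the grip force at its end, in the units of the state.
- monitor.get_obs(): the state, without advancing time (a new reading comes with each control period).
- camera(name): name is "scene" or "top"; returns the picture (420x560x3 uint8, red, green, blue); there is no depth.
- camera_info(name): a dict with "K" (3x3 intrinsics, pixels), "R" (3x3) and "t" (3): a world point X has camera coordinates R X + t. Camera axes: x right, y down, z forward; pixel columns grow to the right and rows downward; lengths in m; the calibration is good to about 2 mm. A picture is of the moment at which its call begins. camera_info takes no time and is no camera call.
- r.finish_job(): hands the job in; it is judged then, once.
Trained networks look in the newest picture that a camera, given by its name, has taken for a name from the list of things; names that differ only in an ending like _2 or _b are one class to them, and where a whole thing is asked for, a point or a joint stands for the part that bears it (a point fixed in the world has none). Each returns a list of dicts, best first, with "confidence" (0 to 1); they miss things now and then, are a little off and sometimes report something else, mostly with a low value. They report only what shows in the picture. A call takes as long as a camera call. They do not tell look-alikes from the thing itself.
- spot_in(target, camera): "xy" ([column, row] in pixels, amid what is visible of it).
- silhouettes(target, camera): "region" (420x560 bool, what is visible of it) and "xy" ([column, row] in pixels, amid what is visible of it).
The state is a dict: "t": time; "q": joint angles; "dq": joint speeds; "tau": joint torques, N m; "position": TCP position; "orientation": TCP orientation; "ft_force": force on the tool from outside, world axes, zero at the start; "ft_torque": the same for the moment, N m; "finger_gap": finger opening in m; "grasp_force": force on a finger pad.
Only numpy, scipy, OpenCV 4.12 (cv2) and the standard library are available. Lean on these libraries where they do the work, as an engineer would, in place of code of your own. Each camera call takes 0.05 s, during which the arm holds its last target. There are 200 camera calls.

### The job

A misprinted gear waits in the side chute of the small scrap bin, held back by the closed lid. With your fingertips press the bin's lever pad all the way down, so that the lid stands wide open and the gear slides into the bin by itself; then ease the lever back up under your fingertips, slowly, over about two seconds or more, so that the lid closes fully and never drops or slams. Do not touch or pick up the gear or the lid, leave the things standing round the bin where they are, and finish clear of everything.

Things in the scene. Friction and masses are not known exactly. Their poses are not given: they have to be found in the camera images.
- bin: Grey sheet-metal scrap bin fixed to the worktop, 150 (its x) x 130 (y) x 125 mm high, walls 4 mm, inner floor at 10 mm. Origin: centre of its underside; z up, x away from the robot (give or take its yaw), y to its left. Lever pad in front at its right; aluminium chute (56 mm wide, falling 40 degrees into the bin, top end 145 mm high) on its left side. Lid hinged on the far top edge.
- lever_pad (a point): Centre of the upper face of the lever's black ribbed press pad, 42 x 42 x 7 mm. At rest at x -190, y -76, z +99 mm in the bin's frame (115 mm in front of the bin), its near edge the higher (0.2 rad). It moves with the lever on an arc: fully pressed at about x -196, y -76, z +33 mm, its near edge then as much lower.
- lever (a joint): Angle of the lever in rad: 0 at rest (pad up), 0.40 fully pressed, at a firm stop. Its axis is parallel to the bin's y, 160 mm behind the pad centre and 52 mm above the worktop. The lid's weight alone brings it back up when released: the pad pushes back with roughly 2 to 6 N over the whole travel.
- lid (a joint): Opening angle of the lid in rad: 0 closed, 1.0 fully open. Tied to the lever by a rod: about 2.5 times the lever angle, so 10 mm of pad travel swings the lid by about 0.15 rad. Let go when open, it falls shut at several rad/s.
- gear_mid (a point): Centre of the misprinted printed spur gear (41 mm across, 14 mm thick), loose, lying at the lower end of the chute against the lid's skirt. It slides into the bin by itself within a second once the lid is open.
- gear: The same gear; origin at the centre of its underside.
- jar: Bystander: small jar with a black lid, 45 mm across, 43 mm high, standing loose in front of the bin to the left of the lever pad; origin at the centre of its underside.
- glue_stick: Bystander: glue stick standing loose in front of the chute, 27 mm across, 93 mm high; origin at the centre of its underside.
- cap: Bystander: black ribbed cap lying loose to the right of the bin, 42 mm across, 14 mm high; origin at the centre of its underside.
- lid_front (a point): Middle of the lid's front edge, upper side. The grey lid is 160 x 148 x 5 mm with a 34 mm deep skirt at its left edge, which closes the chute while the lid is shut; hinge axis 79 mm behind the bin's centre and 129 mm up. Closed, this point is 133 mm above the worktop; wide open about 265 mm.
Things that resemble listed ones, but are neither listed nor needed, are in the scene too. Of the things like the gear, leave any that is green or purple; of the rest the smaller one is meant.

How it is judged:
By the outcome, as a careful person would: the job done as asked, in the order asked, and still so for the second after the job is handed in, with the robot touching nothing.
It also fails if it takes over 38 s, if anything falls off the work surface, if the arm or the gripper's body presses on something with over 40 N, if the wrist force passes 120 N, or if a joint passes its speed limit or range.

## Working session

There is one attempt and no reset: what is moved stays moved. The work goes in short steps, Python scripts to look and compute and a tool call to move; the robot and the scene stay as the last step left them, time stands still between calls to the robot, and variables do not carry over. Pictures are saved under pics/ and viewed, at most 10 in all, crops included, and the job is handed in when it is done.

Besides the shell and the picture viewer there is one more tool, called after "Request:" in YAML: its name, and indented under it one key for each argument. apply_moves: Moves the arm, as the interface text tells. Its arguments: {"type":"object","properties":{"rows":{"type":"array","items":{"type":"array","items":{"type":"number"}}},"force":{"type":"number"}},"required":["rows"]}

```bash
mkdir -p pics; python3 - <<'E'
from bench import *
import cv2
for n in("scene","top"):
    cv2.imwrite(f"pics/{n}0.png",camera(n)[:,:,::-1])
    for t in("lever_pad","bin","lid_front","jar","glue_stick","cap","gear"):
        print(n,t,[(([round(float(v)) for v in d["xy"]]),round(d["confidence"],2)) for d in spot_in(t,n)])
    c=camera_info(n);print(c)
o=monitor.get_obs();print(o["t"],o["position"],o["orientation"],o["ft_force"])
E
```

```text
scene lever_pad [([305, 300], 0.81)]
scene bin [([338, 242], 0.7), ([344, 226], 0.5)]
scene lid_front [([341, 230], 0.94)]
scene jar [([257, 276], 0.62)]
scene glue_stick [([268, 233], 0.68)]
scene cap [([389, 337], 0.56), ([256, 274], 0.41)]
scene gear [([230, 223], 0.85), ([309, 205], 0.42)]
{'K': array([[381.03857903,   0.        , 277.37377443],
       [  0.        , 381.03857903, 208.1884213 ],
       [  0.        ,   0.        ,   1.        ]]), 'R': array([[ 0.88314933, -0.46859201, -0.02165137],
       [-0.33301809, -0.59379106, -0.7324692 ],
       [ 0.33037283,  0.65408998, -0.6804558 ]]), 't': array([-0.48566816,  0.34101856,  0.65090459])}
top lever_pad [([397, 255], 0.61)]
top bin [([360, 173], 0.94)]
top lid_front [([359, 170], 0.73)]
top jar [([328, 261], 0.7)]
top glue_stick [([295, 231], 0.58), ([327, 260], 0.41)]
top cap [([432, 187], 0.67)]
top gear [([266, 176], 0.97), ([243, 255], 0.94), ([246, 216], 0.73), ([312, 183], 0.66)]
{'K': array([[412.04123544,   0.        , 281.10907221],
       [  0.        , 412.04123544, 204.30445415],
       [  0.        ,   0.        ,   1.        ]]), 'R': array([[-0.02405978, -0.9996586 , -0.01018827],
       [-0.98190362,  0.02554495, -0.18765059],
       [ 0.18784679,  0.00548907, -0.982183  ]]), 't': array([0.13604769, 0.62937534, 0.82167083])}
0.8 [0.19865884 0.64511648 0.30390917] [ 1.48821962e-01  9.88864006e-01  1.34439026e-05 -1.15578884e-05] [-0.30831386  0.45723834 -0.41493882]
```

View pics/scene0.png

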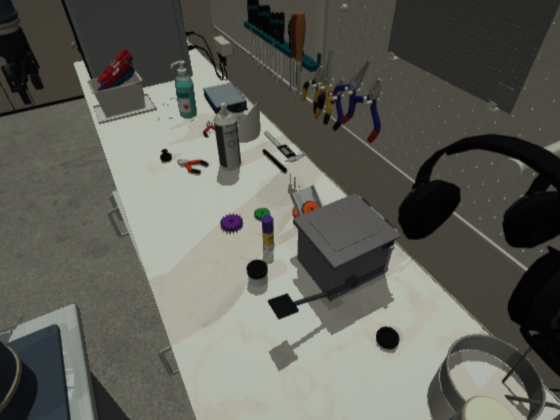

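View pics/top0.png

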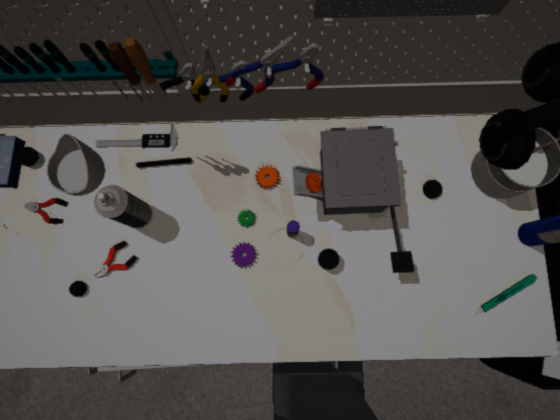

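The scene view shows the grey bin near (345,240), the pad near (284,306), the jar at (257,270), the glue stick at (268,233) and the cap at (388,338). In the top view the lid corners are about (321,128), (396,126), (400,206) and (324,213), the pad is at (402,262), and the gear to be scrapped (orange, in the chute) is at (314,183).

```bash
cat > h.py <<'E'
from bench import *
import numpy as np
def ray(n,px):
    c=camera_info(n);d=c["R"].T@np.linalg.solve(c["K"],[*px,1.]);return -c["R"].T@c["t"],d
def at(n,px,z):
    o,d=ray(n,px);return o+d*(z-o[2])/d[2]
def tri(a,b):
    A=np.zeros((3,3));v=np.zeros(3)
    for n,p in(("top",a),("scene",b)):
        o,d=ray(n,p);d/=np.linalg.norm(d);P=np.eye(3)-np.outer(d,d);A+=P;v+=P@o
    return np.linalg.solve(A,v)
E
python3 - <<'E'
from h import *
import cv2
np.set_printoptions(precision=4,suppress=True)
camera("top");camera("scene")
print("tri pad",tri((402,262),(284,306)),"at z.099",at("top",(402,262),.099),at("scene",(284,306),.099))
for p in((321,128),(396,126),(400,206),(324,213)):print(at("top",p,.133))
for n in("top","scene"):
    for d in silhouettes("lid_front",n)[:1]:
        print(n,"lid",d["confidence"],cv2.minAreaRect(np.argwhere(d["region"])[:,::-1].astype(np.float32)))
    im=camera(n)
    x,y=(402,262) if n=="top" else (284,306)
    m=(im[y-20:y+20,x-22:x+22].max(2)<45).astype(np.uint8)
    k=cv2.morphologyEx(m,cv2.MORPH_OPEN,np.ones((7,7)))
    ys,xs=np.nonzero(k); q=(xs.mean()+x-22,ys.mean()+y-20);print(n,q,k.sum(),at(n,q,.099))
print("jar",at("top",(328,259),.043),"cap",at("top",(432,189),.014))
E
```

```text
tri pad [ 0.5027 -0.118   0.0963] at z.099 [ 0.5023 -0.1171  0.099 ] [ 0.5021 -0.1196  0.099 ]
[0.7743 0.0351 0.133 ]
[ 0.7743 -0.117   0.133 ]
[ 0.6093 -0.1122  0.133 ]
[0.5992 0.0366 0.133 ]
top lid 0.73 ((359.9082336425781, 167.4814453125), (80.4169692993164, 77.23843383789062), 87.39744567871094)
top (np.float64(401.83458646616543), np.float64(261.59147869674183)) 399 [ 0.5031 -0.1169  0.099 ]
scene lid 0.92 ((346.33917236328125, 230.27076721191406), (64.6212387084961, 92.59326934814453), 66.25050354003906)
scene (np.float64(282.8872180451128), np.float64(305.8471177944862)) 399 [ 0.5006 -0.1184  0.099 ]
jar [0.5149 0.0235 0.043 ] cap [ 0.6678 -0.2216  0.014 ]
```

Request:
apply_moves:
  rows:
    - [0,1.8,-3.65,0,0.015]
    - [0,1.8,-3.65,0,0.015]
    - [0,1.8,-3.65,0,0.015]
    - [0,1.8,-3.65,0,0.015]
    - [0,1.8,-3.65,0,0.015]
    - [0,1.8,-3.65,0,0.015]
    - [0,1.8,-3.65,0,0.015]
    - [0,1.8,-3.65,0,0.015]
    - [0,1.8,-3.65,0,0.015]
    - [0,1.8,-3.65,0,0.015]
    - [0,1.2,-3.95,0,0.015]
    - [0,1.2,-3.95,0,0.015]
    - [0,1.2,-3.95,0,0.015]
    - [0,1.2,-3.95,0,0.015]
    - [0,1.2,-3.95,0,0.015]
    - [0,1.2,-3.95,0,0.015]
    - [0,1.2,-3.95,0,0.015]
    - [0,1.2,-3.95,0,0.015]
    - [0,1.2,-3.95,0,0.015]
    - [0,1.2,-3.95,0,0.015]

```text
t: 3.1
position: [0.499, -0.1166, 0.3042]
orientation: [-0.001, 1.0, 0.0, 0.0]
ft_force: [0.9, 0.3, 0.5]
finger_gap: -0.0
grasp_force: 0.0
```

Request:
apply_moves:
  rows:
    - [0,0.1,0,-3,0]
    - [0,0.1,0,-3,0]
    - [0,0,0,-3,0]
    - [0,0,0,-1.6,0]
    - [0,0,0,0,0]

```text
t: 3.6
position: [0.4997, -0.1147, 0.1961]
orientation: [-0.001, 1.0, 0.0, -0.002]
ft_force: [-0.2, -0.6, -0.4]
finger_gap: 0.0002
grasp_force: 0.0
```

```bash
python3 - <<'E'
from h import *
import cv2
print(monitor.get_obs()["position"])
a=camera("scene")[190:370,180:420];b=camera("top")[120:300,280:520]
cv2.imwrite("pics/c1.png",cv2.resize(np.hstack([a,b])[:,:,::-1],(800,300),interpolation=2))
E
```

```text
[ 0.49970765 -0.11467912  0.19605011]
```

View pics/c1.png

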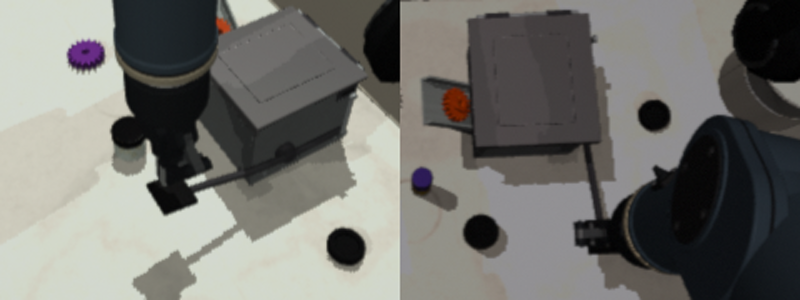

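The fingers stand closed just above the pad centre; scene crop (175,190) corresponds to about pixel (285,304). The jar and cap are well clear.

Request:
apply_moves:
  rows:
    - [0,0.2,-0.3,-0.8,0]
    - [0,0,0,-0.8,0]
    - [0,0,0,-0.3,0]
    - [0,0,0,-0.3,0]
    - [0,0,0,-0.3,0]
    - [0,0,0,-0.3,0]
    - [0,0,0,0,0]

```text
t: 4.4
position: [0.5023, -0.1179, 0.1698]
orientation: [-0.001, 1.0, 0.0, -0.0]
ft_force: [-2.2, 0.6, 6.0]
finger_gap: -0.0003
grasp_force: 2.7
```

Request:
apply_moves:
  rows:
    - [0,-0.1,0,-0.4,0]
    - [0,-0.1,0,-0.4,0]
    - [0,-0.1,0,-0.4,0]
    - [0,-0.1,0,-0.4,0]
    - [0,-0.1,0,-0.4,0]
    - [0,-0.1,0,-0.4,0]
    - [0,0,0,-0.4,0]
    - [0,0,0,-0.4,0]
    - [0,0,0,-0.4,0]
    - [0,0,0,-0.4,0]
    - [0,0,0,-0.4,0]
    - [0,0,0,-0.4,0]
    - [0,0,0,-0.4,0]
    - [0,0,0,-0.4,0]
    - [0,0,0,0,0]

```text
t: 5.9
position: [0.4966, -0.1179, 0.1133]
orientation: [-0.001, 1.0, 0.0, -0.0]
ft_force: [-0.1, -0.1, 3.5]
finger_gap: -0.0003
grasp_force: 1.7
```

Now slowly on to the stop.

Request:
apply_moves:
  rows:
    - [0,0,0,-0.3,0]
    - [0,0,0,-0.2,0]
    - [0,0,0,-0.2,0]
    - [0,0,0,-0.1,0]
    - [0,0,0,0,0]

```text
t: 6.4
position: [0.4971, -0.1179, 0.1068]
orientation: [-0.001, 1.0, 0.0, 0.001]
ft_force: [-2.6, 1.0, 17.6]
finger_gap: -0.0001
grasp_force: 8.6
```

```bash
python3 - <<'E'
from h import *
import cv2
o=monitor.get_obs();print(o["position"],o["ft_force"])
a=camera("scene")[150:330,180:420];b=camera("top")[90:270,280:520]
cv2.imwrite("pics/c2.png",cv2.resize(np.hstack([a,b])[:,:,::-1],(800,300),interpolation=2))
E
```

```text
[ 0.49712323 -0.11788469  0.10680412] [-2.60694931  1.02677124 17.55569721]
```

View pics/c2.png

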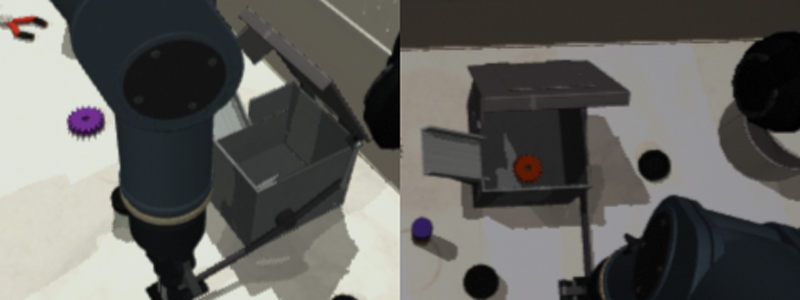

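The lid stands wide open at the stop (17.6 N), and the gear lies on the bin floor (top crop (527,168)). Now I ease the lever back up.

Request:
apply_moves:
  rows:
    - [0,0,0,0,0]
    - [0,0,0,0,0]
    - [0,0,0,0.1,0]
    - [0,0,0,0.2,0]
    - [0,0,0,0.2,0]
    - [0,0,0,0.2,0]
    - [0,0,0,0.2,0]
    - [0,0,0,0.2,0]
    - [0,0,0,0.2,0]
    - [0,0,0,0.2,0]
    - [0,0,0,0.2,0]
    - [0,0,0,0.2,0]
    - [0,0,0,0.2,0]
    - [0,0,0,0.2,0]
    - [0,0,0,0.2,0]
    - [0,0,0,0.2,0]
    - [0,0,0,0.2,0]
    - [0,0,0,0.2,0]
    - [0,0,0,0.2,0]
    - [0,0,0,0.2,0]

```text
t: 8.5
position: [0.497, -0.1179, 0.1411]
orientation: [-0.001, 1.0, -0.0, 0.0]
ft_force: [-0.9, 0.4, 4.8]
finger_gap: -0.0003
grasp_force: 2.3
```

Request:
apply_moves:
  rows:
    - [0,0,0,0.2,0]
    - [0,0,0,0.2,0]
    - [0,0.05,0,0.2,0]
    - [0,0.05,0,0.2,0]
    - [0,0.05,0,0.2,0]
    - [0,0.05,0,0.2,0]
    - [0,0.05,0,0.2,0]
    - [0,0.05,0,0.2,0]
    - [0,0.05,0,0.2,0]
    - [0,0.05,0,0.2,0]

```text
t: 9.5
position: [0.5003, -0.1178, 0.1609]
orientation: [-0.001, 1.0, 0.0, -0.001]
ft_force: [-2.0, -0.0, 4.6]
finger_gap: 0.0002
grasp_force: 2.6
```

Still in contact; the last stretch goes slower.

Request:
apply_moves:
  rows:
    - [0,0.05,0,0.1,0]
    - [0,0.05,0,0.1,0]
    - [0,0,0,0.1,0]
    - [0,0,0,0.1,0]
    - [0,0,0,0.1,0]
    - [0,0,0,0.1,0]
    - [0,0,0,0.1,0]
    - [0,0,0,0.1,0]
    - [0,0,0,0.1,0]
    - [0,0,0,0.1,0]
    - [0,0,0,0.1,0]
    - [0,0,0,0.1,0]
    - [0,0,0,0.1,0]
    - [0,0,0,0.1,0]

```text
t: 10.9
position: [0.5006, -0.1179, 0.1744]
orientation: [-0.0, 1.0, 0.0, -0.001]
ft_force: [0.3, -1.2, -0.2]
finger_gap: 0.0001
grasp_force: 0.0
```

Request:
apply_moves:
  rows:
    - [0,0,0,0.2,0]
    - [0,0,0,0.4,0]
    - [0,0,0,1,0]
    - [0,0,0,2,0]
    - [0,0,0,3,0]
    - [0,0,0,3,0]
    - [0,0,0,3,0]
    - [0,0,-3,1,0]
    - [0,0,-3,0,0]
    - [0,0,-3,0,0]
    - [0,0,-3,0,0]
    - [0,0,0,0,0]
    - [0,0,0,0,0]

```text
t: 12.2
position: [0.5013, -0.2383, 0.3113]
orientation: [0.0, 1.0, 0.0, -0.0]
ft_force: [0.4, 0.8, 0.0]
finger_gap: -0.0002
grasp_force: 0.0
```

```bash
python3 - <<'E'
from h import *
import cv2
o=monitor.get_obs();print(o["position"],o["ft_force"])
a=camera("scene")[150:330,180:420];b=camera("top")[110:290,280:520]
cv2.imwrite("pics/c3.png",cv2.resize(np.hstack([a,b])[:,:,::-1],(800,300),interpolation=2))
E
```

```text
[ 0.50131378 -0.23830698  0.31130502] [0.40969209 0.7748577  0.03030319]
```

View pics/c3.png

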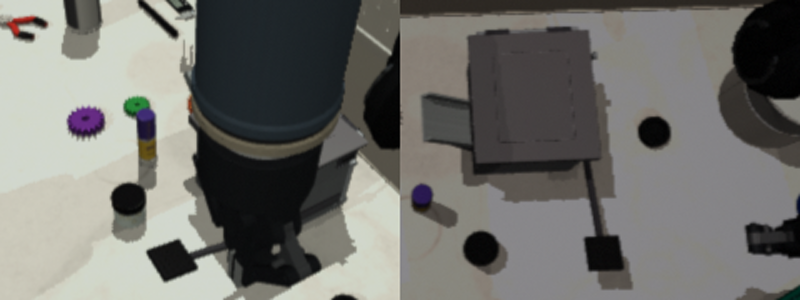

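The lid is closed, the chute is empty, the pad is back up at top crop (602,253), the bystanders are in place, and the arm is clear.

```bash
python3 -c "from bench import r; print(r.finish_job())"
```

```text
the job is handed in; nothing more can be done
None
```

The gear slid into the bin with the lid wide open. I eased the lever back up over about four seconds so the lid closed fully, nothing around the bin moved, and the job was handed in at about 12 s with the arm clear.

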